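# Snug a jar holder's star wheel through its slot

## Robot

A 6-joint arm with a two-finger parallel gripper is mounted at the origin on a cart in front of the work surface, level with it; the furniture and walls round the work are solid. World frame = base frame: x ahead of the robot, y to its left, z up, the work surface at z = 0. Lengths are in m, angles in degrees, forces in N, time in s.
With the tool pointing down it reaches from about 0.25 to 0.725 m from the base axis. Payload 9.7 kg.
Tool frame: the origin (TCP) lies between the finger pads; the fingertips stand 25 mm ahead of it and the grasp point (between the pads) lies 6 mm ahead of it; z points along the fingers, y is the line along which they close (so a half turn about z gives the same grasp; the last joint's range is limited). The gripper opens to 85 mm and grips with 20 to 120 N. Pads are 22 mm wide; open, the fingers measure 114 mm over their backs; the gripper's body (76 mm by 85 mm) begins 54 mm behind the grasp point. The pads swing forward as they close: fully open they stand 13 mm farther back than shut.
Start: joints at [73.854, 4.979, 10.078, 95.1, 0, 90], TCP at [0.153, 0.528, 0.256] pointing down, gripper open.
Joint ranges: [-179.16, 179.16], [-48.56, 103.87], [-65.8, 70.77], [-126.05, 130.52], [-82.76, 87.17], [-180, 180]. Speed limits (degrees/s): [127.2, 127.2, 147.25, 180, 180, 180].

## Interface

Orientations are given as [roll, pitch, yaw] about the fixed x, y, z axes, in that order (R = Rz(yaw) Ry(pitch) Rx(roll)).
In Python, from workcell import bot gives the robot as it stands.
- The arm moves only by the shell command python3 drive.py 'ROWS' [FORCE]. ROWS is a JSON list that holds a single list of rows (three levels of brackets), with 1 to 5 rows, each of 5 numbers: dx, dy, dz in units of 20 mm, then a turn about the tool's z in degrees, then the finger opening in m; each row is the pose to reach, as a shift and turn from the pose commanded when the command began, along the tool's axes at that moment; what a row does not reach only later rows make up. A row lasts 1/12 s, in which the tool goes at most 0.0417 m and 7.16 degrees, less where a joint would pass 70% of its speed; a pose out of reach is approached as far as the arm can. The fingers move at their own pace and stop on an object; FORCE is the grip in N (left out, the last holds). Time passes only in rows, so rows that do not move let the fingers close. It prints the time, the measured TCP pose, the force, the opening and the grip force at its end. Input that does not fit is refused with a message, and nothing moves.
- bot.get_obs(): the state, without advancing time (a new reading comes with each control period).
- bot.camera(name): name is "scene" or "top" or "wrist"; returns the picture (480x640x3 uint8, blue, green, red); there is no depth.
- bot.camera_info(name): a dict with "mtx" (3x3 intrinsics, pixels), "extrinsics" (4x4, takes a point from camera to world coordinates). Camera axes: x right, y down, z forward; pixel columns grow to the right and rows downward; lengths in m; the calibration is good to about 2 mm. A picture is of the moment at which its call begins: read the wrist's pose just before it. camera_info takes no time and is no camera call; for the wrist camera it gives the pose at the moment of the call.
- bot.job_done(): hands the job in; it is judged then, once.
The state is a dict: "time": time; "q": joint angles; "qd": joint speeds; "joint_efforts": joint torques, N m; "ee_pos": TCP position; "tcp_rot": TCP orientation; "wrist_force": force on the tool from outside, world axes, zero at the start; "torque": the same for the moment, N m; "opening": finger opening in m; "grasp_force": force on a finger pad.
Only numpy, scipy, OpenCV 4.12 (cv2) and the standard library are available. Lean on these libraries where they do the work, as an engineer would, in place of code of your own. Each camera call takes 0.05 s, during which the arm holds its last target. There are 200 camera calls.

## Task

The brown-lidded spice jar stands loose in the one-handed jar holder. Take the red adjusting key from its wooden stand, reach down through the slot in the holder's cover and push the orange star wheel tooth by tooth the way the arrows point, feeling for the rise in resistance, until the jaw just holds the glass jar snugly against the stop: do not force it, and do not push the jaw or jar by hand. Then put the key back in its stand, all the way down, let go, and leave everything else alone.

Things in the scene. Friction and masses are not known exactly. Their poses are not given: they have to be found in the camera images.
- holder: Jar holder, fixed: white base plate 220 x 90 mm, top 10 mm above the worktop, carrying from -x to +x wheel housing, sliding jaw, jar and V stop. Origin: centre of its underside, z up; +x runs from housing to stop, as the cover's orange arrows point. The housing is 80 mm long (x), 62 mm wide, centred at x = -65 mm; its cover's top is 78 mm above the worktop.
- slot (a point): Centre of the access slot in the cover's top face; axes as the holder's. The slot is 40 mm long (x), 18 mm wide (y), the cover 3 mm thick. Work the key with its blade's flat facing x and its tip 11 mm below this face. A blade that lands on a tooth (tip stopped 6 to 9 mm below the face) is to be lifted and entered 9 mm further on.
- axle (a point): Centre of the orange star wheel, 36 mm below the slot's centre, axle along y. 10 straight radial teeth 4 mm thick with round tips, tip radius 30 mm (tips about 18 mm apart), hub radius 15 mm. The teeth start at any angle. Pushing a top tooth towards +x moves the jaw 5 mm a tooth; 1.4 to 3.5 teeth are needed. The wheel stays where it is left.
- stroke_start (a point): Point on the cover's face 13 mm to the -x side of the slot's centre. A stroke of the blade's centre from here to stroke_end advances about one tooth; then lift the tip above the cover, come back and enter here again: after a full stroke this spot is free, behind the next tooth. Before the first stroke a tooth may stand here.
- stroke_end (a point): Point on the cover's face 9 mm to the +x side of the slot's centre: end of a stroke. Free running takes a push of about 7 to 9 N at the blade (0.22 Nm at the wheel; the lever is 25 to 30 mm). When the jaw pinches the jar the push climbs on: stop at 11 to 12 N. A stroke that passes this point under the running push alone means that another tooth is needed.
- jaw: Sliding aluminium jaw, black rubber face 50 x 44 mm; origin: centre of the face, 40 mm above the worktop; axes as the holder's; moves along +x. Once it pinches the jar the push at the blade rises by 1 N for every 3 to 4 N of jaw force, within a few mm of blade travel. Snug is a jaw force near 15 N (11 to 12 N at the blade); 6 to 30 N will do. The wheel holds up to 28 N.
- jar: Glass spice jar, dark brown lid, 43 mm diameter, 96 mm high, 0.11 kg, standing on the base plate between jaw and stop, at first clear of both. Origin: centre of its underside. The glass is overstressed above 35 N. The aluminium V stop behind it was set by hand to within 5 mm and is not measured: the pinch has to be felt.
- stand: Fixed wooden block 64 x 64 x 50 mm. Origin: centre of its underside. From its top a pocket 9 mm (its x) by 17 mm (its y), 44 mm deep, takes the key's blade; the key's collar rests on the top.
- key: Adjusting key, about 0.09 kg, upright in the stand, axes along the stand's. Origin: centre of the blade's tip, 14 mm above the worktop at rest; z up. Steel blade 4 mm thick (x), 12 mm wide (y), z 0 to 36 mm; black collar 28 x 32 mm, z 36 to 41; red handle 14 mm (x) by 22 mm (y), z 41 to 96. Grip it across x at z of about 69 with 80 N or more.
- tuna_tin: bystander: flat round tin, 86 dia x 40 mm; origin at the centre of its underside. Leave it.
- green_mug: bystander: white and green mug, 86x124x100 mm; origin at the centre of its underside. Leave it.
- salt: bystander: salt shaker, 44 dia x 90 mm; origin at the centre of its underside. Leave it.
- yellow_spice: bystander: spice jar with a yellow lid, 42 dia x 96 mm; origin at the centre of its underside. Leave it.
- cream_tin: bystander: low round cream tin, 90 dia x 32 mm; origin at the centre of its underside. Leave it.

How it is judged (in metres and radians):
On the way, in this order (a step that is already met when the one before it is completed fails the run):
1. the key is lifted out of its stand (z of key in the frame of stand above 0.06 m), for 0.1 s.
2. with the key's blade in the slot, the jaw has been advanced more than 3 mm (distance of jaw from where it was at the start of the episode above 0.003 m and z of key in the frame of slot below -0.006 m and x of key in the frame of slot between -0.024 and 0.024 m and y of key in the frame of slot between -0.012 and 0.012 m), for 0.05 s.
3. with the key's blade in the slot, the jaw is brought to press the jar with more than 6 N (contact force between jaw and jar above 6 N and z of key in the frame of slot below -0.006 m and x of key in the frame of slot between -0.024 and 0.024 m and y of key in the frame of slot between -0.012 and 0.012 m), for 0.1 s.
At the end, for the whole second after the job is handed in: The jaw holds the upright jar (within 0.1 rad) with 6 to 30 N, and the key stands released and at rest in its stand, within 6 mm of the pocket's centre, its collar within 4 mm of the stand's top, tilted less than 0.12 rad (contact force between jaw and jar between 6 and 30 N and angle between jar's own z axis and vertical below 0.1 rad and linear speed of jar below 0.01 m/s and horizontal distance between key and stand below 0.006 m and z of key in the frame of stand below 0.018 m and angle between key's own z axis and vertical below 0.12 rad and linear speed of key below 0.02 m/s and contact force between the fingers and key below 0.1 N); the robot touches nothing.
It fails at once if the jaw squeezes the glass jar with more than 35 N (contact force between jaw and jar above 35 N).
It fails at once if the key is pressed against the holder or its wheel with more than 35 N (contact force between key and holder above 35 N).
It fails at once if the robot itself pushes the holder, jaw or jar with more than 5 N (contact force between any of the fingers, the arm and holder above 5 N or contact force between any of the fingers, the arm and jar above 5 N).
It fails at once if a bystander is moved by more than 30 mm (distance of any of tuna_tin, green_mug, salt, yellow_spice, cream_tin from where it was at the start of the episode above 0.03 m).
It also fails if it takes over 67 s, if anything falls off the work surface, if the arm or the gripper's body presses on something with over 40 N, if the wrist force passes 120 N, or if a joint passes its speed limit or range.

## Working session

There is one attempt and no reset: what is moved stays moved. The work goes in short steps, Python scripts to look and compute and a shell command to move; the robot and the scene stay as the last step left them, time stands still between calls to the robot, and variables do not carry over. Pictures are saved under pics/ and viewed, at most 10 in all, crops included, and the job is handed in when it is done.

```bash
ls; mkdir -p pics; python3 - <<'E'
from workcell import bot
import cv2,numpy as np
for n in ("scene","top"):
    im=bot.camera(n); cv2.imwrite(f"pics/{n}0.png",im)
    i=bot.camera_info(n); print(n,np.round(i["mtx"],1).tolist(),np.round(i["extrinsics"],3).tolist())
o=bot.get_obs(); print(o)
E
```

```text
drive.py
pics
workcell.py
scene [[587.0, 0.0, 318.4], [0.0, 587.0, 232.2], [0.0, 0.0, 1.0]] [[0.262, -0.649, 0.714, -0.22], [-0.965, -0.179, 0.191, -0.245], [0.003, -0.739, -0.673, 0.831], [0.0, 0.0, 0.0, 1.0]]
top [[517.0, 0.0, 319.7], [0.0, 517.0, 233.0], [0.0, 0.0, 1.0]] [[-0.485, -0.843, 0.234, 0.273], [-0.875, 0.469, -0.124, 0.124], [-0.006, -0.265, -0.964, 1.293], [0.0, 0.0, 0.0, 1.0]]
{'time': 0.1, 'q': array([7.38546702e+01, 5.01035403e+00, 1.00406461e+01, 9.51019202e+01,
       1.85723148e-04, 9.00005389e+01]), 'qd': array([-0.08223791, -0.13693114,  0.12506694, -0.11245471, -0.06356021,
        0.0167048 ]), 'joint_efforts': array([-1.80995071e-04, -5.21562016e+01,  4.65654159e+01,  1.59784919e-02,
        5.65496578e-05,  8.24525983e-06]), 'ee_pos': array([0.15289044, 0.52813582, 0.25564568]), 'tcp_rot': array([-1.79928372e+02, -1.85049316e-04,  1.63854131e+02]), 'wrist_force': array([-0.47025719,  0.00141149, -0.20070932]), 'torque': array([ 0.01320008,  0.05347252, -0.02257089]), 'grasp_force': 0.0, 'opening': 0.08561116941981159}
```
View pics/scene0.png

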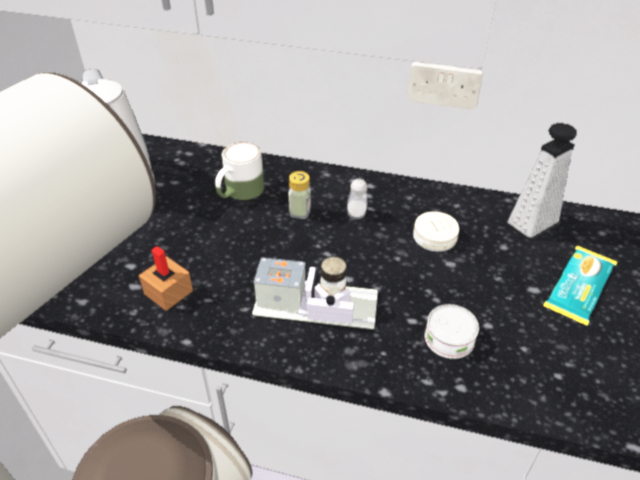

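View pics/top0.png

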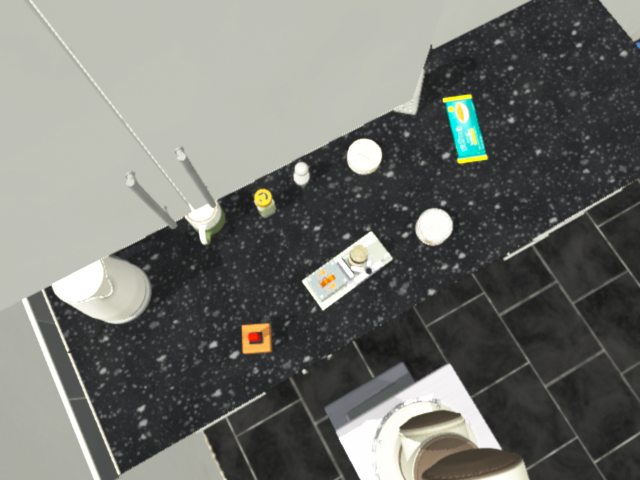

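The scene view shows the stand at (166,283) with the red key at (160,260), and the housing cover at (280,272). In the top view the stand is at (256,338), the cover at (327,281) and the jar at (359,255). I'll get rough positions first and refine them with the wrist camera.

```bash
cat > h.py <<'E'
from workcell import bot
import cv2,numpy as np
def ray(info,px):
    T=np.array(info["extrinsics"]);d=np.linalg.solve(np.array(info["mtx"]),[px[0],px[1],1.])
    return T[:3,3],T[:3,:3]@d
def plane(info,px,z):
    p,d=ray(info,px);return p+d*(z-p[2])/d[2]
def tri(rs):
    A=np.zeros((3,3));b=np.zeros(3)
    for p,d in rs:
        d=d/np.linalg.norm(d);M=np.eye(3)-np.outer(d,d);A+=M;b+=M@p
    x=np.linalg.solve(A,b)
    return x,[1e3*np.linalg.norm(np.cross(x-p,d/np.linalg.norm(d))) for p,d in rs]
def project(info,X):
    T=np.array(info["extrinsics"]);c=T[:3,:3].T@(np.array(X)-T[:3,3]);u=np.array(info["mtx"])@c;return u[:2]/u[2]
def shot(n,name=None):
    i=bot.camera_info(n);im=bot.camera(n)
    if name:cv2.imwrite(f"pics/{name}.png",im)
    return i,im
def blobs(m,amin=30):
    n,l,s,c=cv2.connectedComponentsWithStats(m.astype(np.uint8))
    return [(s[k,4],c[k].round(1).tolist(),s[k,:4].tolist(),l==k) for k in range(1,n) if s[k,4]>=amin]
def hsv(im):return [c.astype(int) for c in cv2.split(cv2.cvtColor(im,cv2.COLOR_BGR2HSV))]
def red(im):h,s,v=hsv(im);return ((h<5)|(h>174))&(s>180)&(v>90)
def orange(im):h,s,v=hsv(im);return (h>=5)&(h<20)&(s>120)&(v>90)
E
python3 - <<'E'
from h import *
for n in("scene","top"):
    i=bot.camera_info(n);im=cv2.imread(f"pics/{n}0.png")
    for nm,f,z in(("red",red,.1),("or",orange,.06)):
        for b in blobs(f(im),6):print(n,nm,b[:3],plane(i,b[1],z).round(3))
    for nm,px,z in [("cover",(280,272) if n=="scene" else (327,281),.078),("jartop",(334,266) if n=="scene" else(359,255),.106)]:print(nm,plane(i,px,z).round(3))
    if n=="scene":
        o=bot.camera_info("wrist");print(np.round(o["mtx"],1).tolist(),np.round(o["extrinsics"],3).tolist())
E
```

```text
scene red (np.int32(293), [160.0, 260.5], [152, 247, 17, 29]) [0.41  0.211 0.1  ]
scene or (np.int32(1604), [166.2, 284.5], [139, 256, 54, 54]) [0.393 0.198 0.06 ]
scene or (np.int32(11), [283.5, 263.6], [282, 262, 4, 4]) [0.498 0.013 0.06 ]
scene or (np.int32(7), [278.0, 273.3], [277, 272, 3, 3]) [0.472 0.015 0.06 ]
scene or (np.int32(12), [279.5, 279.7], [278, 278, 4, 4]) [0.457 0.008 0.06 ]
cover [0.459 0.007 0.078]
jartop [ 0.473 -0.088  0.106]
[[392.3, 0.0, 321.6], [0.0, 392.3, 246.6], [0.0, 0.0, 1.0]] [[0.278, 0.911, 0.305, 0.075], [0.961, -0.264, -0.089, 0.552], [-0.0, 0.317, -0.948, 0.372], [0.0, 0.0, 0.0, 1.0]]
top red (np.int32(77), [254.1, 336.5], [249, 333, 11, 8]) [0.423 0.219 0.1  ]
top or (np.int32(68), [326.6, 280.7], [320, 275, 15, 12]) [0.461 0.009 0.06 ]
top or (np.int32(726), [256.4, 338.0], [241, 323, 31, 31]) [0.422 0.219 0.06 ]
cover [0.457 0.01  0.078]
jartop [ 0.47  -0.083  0.106]
```

The manual's scale: shifts go in units of 20 mm. Converting my numbers, -0.18 m is -9, -0.12 m is -6.

```bash
R="" ; python3 drive.py '[[[-9, -6, 0, 0, 0.085], [-9, -6, 0, 0, 0.085], [-9, -6, 0, 0, 0.085], [-9, -6, 0, 0, 0.085], [-9, -6, 0, 0, 0.085]]]'; python3 drive.py '[[[-8.5, -6.5, 0, 0, 0.085], [-8.5, -6.5, 0, 0, 0.085], [-8.5, -6.5, 0, 0, 0.085], [-8.5, -6.5, 0, 0, 0.085], [-8.5, -6.5, 0, 0, 0.085]]]'
python3 drive.py '[[[0, 0, 0, 0, 0.085], [0, 0, 0, 0, 0.085], [0, 0, 0, 0, 0.085]]]'; python3 - <<'E'
from h import *
print(bot.get_obs()["qd"].round(2));i,im=shot("wrist","w1");np.save("w1.npy",i["extrinsics"])
for nm,f,z in(("red",red,.11),("or",orange,.05)):
    for b in blobs(f(im),15):print(nm,b[:3],plane(i,b[1],z).round(4))
E
```

```text
time: 0.52
ee_pos: [0.2879, 0.3674, 0.256]
tcp_rot: [-180.0, -0.0, 163.9]
wrist_force: [0.0, -0.3, 0.9]
opening: 0.0851
grasp_force: 0.0
time: 0.93
ee_pos: [0.4117, 0.1995, 0.2562]
tcp_rot: [180.0, -0.0, 163.9]
wrist_force: [0.8, 1.8, 0.0]
opening: 0.0848
grasp_force: 0.0
time: 1.18
ee_pos: [0.411, 0.2014, 0.256]
tcp_rot: [-180.0, -0.0, 163.8]
wrist_force: [-0.1, -0.4, 0.1]
opening: 0.0851
grasp_force: 0.0
[ 2.08 -0.23 -0.    0.09 -0.1  -0.04]
red (np.int32(604), [349.0, 232.9], [335, 220, 33, 38]) [0.4133 0.2224 0.11  ]
or (np.int32(627), [351.9, 184.6], [316, 175, 77, 23]) [0.3922 0.2346 0.05  ]
or (np.int32(545), [319.3, 233.6], [306, 209, 29, 45]) [0.4251 0.197  0.05  ]
or (np.int32(28), [369.1, 222.1], [367, 215, 6, 15]) [0.4271 0.2405 0.05  ]
or (np.int32(123), [374.4, 237.1], [366, 232, 18, 12]) [0.4414 0.2417 0.05  ]
or (np.int32(45), [374.5, 245.9], [369, 243, 13, 6]) [0.4491 0.2398 0.05  ]
or (np.int32(120), [109.2, 320.3], [100, 315, 23, 12]) [ 0.451 -0.013  0.05 ]
or (np.int32(134), [133.8, 329.2], [123, 323, 20, 15]) [0.466  0.0048 0.05  ]
or (np.int32(17), [111.8, 337.2], [109, 333, 7, 9]) [ 0.468  -0.0186  0.05  ]
```

View pics/w1.png

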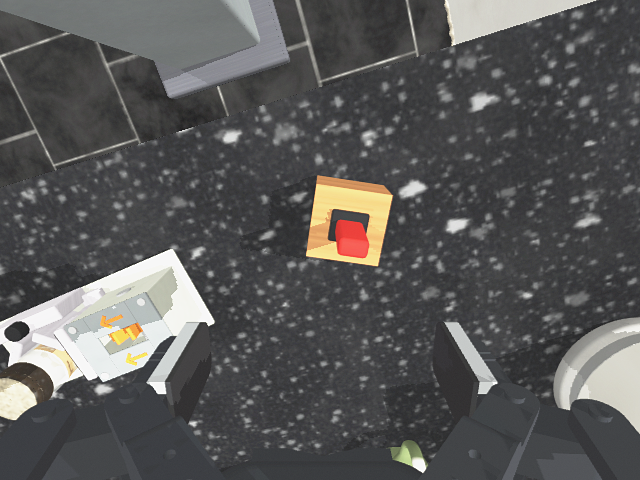

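The wrist view shows the stand top with corners near (316,185), (391,194), (378,266) and (306,255). The key's red top is at (352,243) and the slot is at about (125,333). I'll take a second view nearer the slot for triangulation.

To row units: -0.1 m is -5, -0.054 m is -2.7.

```bash
python3 drive.py '[[[-2.7, -5, 0, 0, 0.085], [-2.7, -5, 0, 0, 0.085], [-2.7, -5, 0, 0, 0.085], [-2.7, -5, 0, 0, 0.085], [-2.7, -5, 0, 0, 0.085]]]'; python3 - <<'E'
from h import *
print(bot.get_obs()["qd"].round(2));i,im=shot("wrist","w2");np.save("w2.npy",i["extrinsics"])
import cv2
a=cv2.imread("pics/w1.png")
E1=np.load("w1.npy");i1=dict(i,extrinsics=E1)
def crop(im,c,w=40):
    x,y=int(c[0])-w,int(c[1])-int(w*.75);return cv2.resize(im[y:y+int(1.5*w),x:x+2*w],(400,300),interpolation=cv2.INTER_CUBIC),(x,y)
out=[]
for im_,inf in((a,i1),(im,i)):
    r=[]
    for X,w in(([.413,.212,.06],60),([.455,.005,.078],50)):
        c,o=crop(im_,project(inf,X),w);print("origin",o,"scale",400/(2*w));r.append(c)
    out.append(np.hstack(r))
cv2.imwrite("pics/crops.png",np.vstack(out))
E
```

```text
time: 1.65
ee_pos: [0.4349, 0.0906, 0.2563]
tcp_rot: [180.0, -0.0, 163.8]
wrist_force: [-0.2, 0.3, -0.3]
opening: 0.085
grasp_force: 0.0
[ 2.22  0.29  0.18 -0.11  0.25  0.95]
origin (272, 173) scale 3.3333333333333335
origin (63, 298) scale 4.0
origin (401, 106) scale 3.3333333333333335
origin (175, 239) scale 4.0
```

View pics/crops.png

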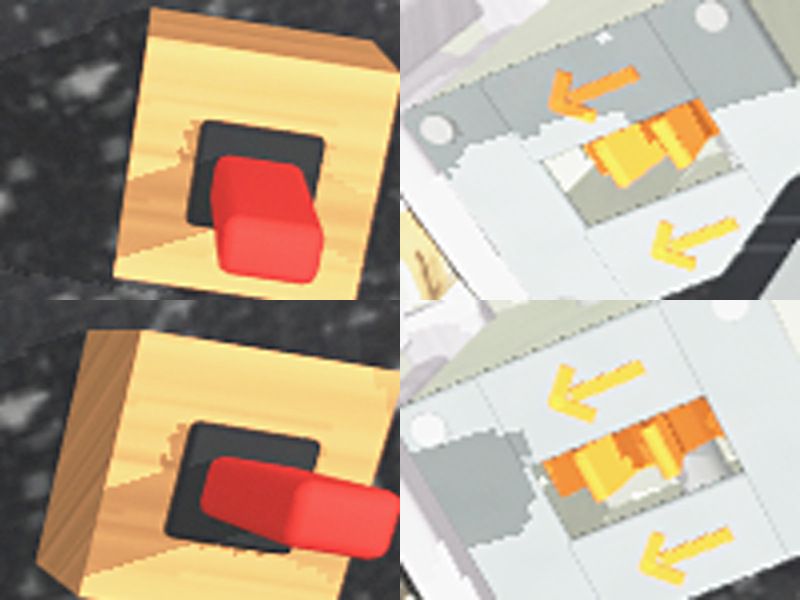

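The crops give clear collar corners, stand-top corners and slot corners in both views. I'll triangulate those.

```bash
python3 - <<'E'
from h import *
m=bot.camera_info("wrist")["mtx"];I=[dict(mtx=m,extrinsics=np.load(f"w{k}.npy")) for k in(1,2)]
def P(p,o,s):return np.array(o)+(np.array(p,float)+.5)/s-.5
S=((272,173),(401,106));H=((63,298),(175,239))
pts={"col_a":((204,121),(190,124)),"col_b":((325,138),(320,140)),"col_c":((188,223),(166,240)),"st_a":((149,38),(140,31))}
R={}
for k,v in pts.items():
    px=[P(v[j],S[j],10/3) for j in(0,1)];R[k]=tri([ray(I[j],px[j]) for j in(0,1)]);print(k,R[k][0].round(4),np.round(R[k][1],1))
for k,v in {"L":((140,160),(140,163)),"B":((187,228),(175,240)),"R":((342,165),(345,172)),"T":((300,98),(306,97))}.items():
    px=[P(v[j],H[j],4) for j in(0,1)];R[k]=tri([ray(I[j],px[j]) for j in(0,1)]);print(k,R[k][0].round(4),np.round(R[k][1],1))
# on known planes
for j in(0,1):
    a,b,c=[plane(I[j],P(pts[k][j],S[j],10/3),.055) for k in("col_a","col_b","col_c")]
    print("collar c",((b+c)/2).round(4),"ab",np.linalg.norm(b-a).round(4),"ac",np.linalg.norm(c-a).round(4),"yaw ab",np.degrees(np.arctan2(*(b-a)[1::-1])).round(1),"yaw ac",np.degrees(np.arctan2(*(c-a)[1::-1])).round(1))
    q=[plane(I[j],P(v[j],H[j],4),.078) for v in (((140,160),(140,163)),((187,228),(175,240)),((342,165),(345,172)),((300,98),(306,97)))]
    print("slot c",(sum(q)/4).round(4),[np.degrees(np.arctan2(*(x-y)[1::-1])).round(1) for x,y in((q[0],q[3]),(q[1],q[2]))],[np.linalg.norm(x-y).round(4) for x,y in((q[0],q[3]),(q[1],q[2]),(q[0],q[1]))])
    im=cv2.imread(f"pics/w{j+1}.png");b=max(blobs(red(im)),key=lambda b:b[0]);print("red",b[:3])
    for b in blobs(orange(im)|((lambda h,s,v:(h>15)&(h<27)&(s>140)&(v>200))(*hsv(im))),60):
        if (b[1][0]<350):print("or",b[:3],plane(I[j],b[1],.078).round(4))
E
```

```text
col_a [0.4079 0.214  0.0484] [0. 0.]
col_b [0.4197 0.2421 0.0519] [0.1 0.1]
col_c [0.4328 0.2029 0.0501] [0.5 0.5]
st_a [0.3837 0.2065 0.0479] [0.2 0.2]
L [ 0.4523 -0.0066  0.0814] [0.3 0.3]
B [ 0.472  -0.0076  0.0774] [0.1 0.1]
R [0.4673 0.0312 0.0771] [0.3 0.3]
T [0.45   0.0288 0.0761] [0.1 0.1]
collar c [0.4249 0.2226 0.055 ] ab 0.0305 ac 0.0268 yaw ab 65.6 yaw ac -24.4
slot c [0.4601 0.0114 0.078 ] [np.float64(-83.9), np.float64(-82.6)] [np.float64(0.0395), np.float64(0.0392), np.float64(0.0184)]
red (np.int32(604), [349.0, 232.9], [335, 220, 33, 38])
or (np.int32(545), [319.3, 233.6], [306, 209, 29, 45]) [0.4171 0.1995 0.078 ]
or (np.int32(130), [109.0, 320.6], [100, 315, 23, 13]) [0.441  0.0074 0.078 ]
or (np.int32(307), [126.4, 332.6], [109, 323, 34, 22]) [0.4557 0.0165 0.078 ]
collar c [0.4256 0.2213 0.055 ] ab 0.0314 ac 0.0274 yaw ab 67.1 yaw ac -22.1
slot c [0.4606 0.0114 0.078 ] [np.float64(-83.6), np.float64(-83.1)] [np.float64(0.0375), np.float64(0.0391), np.float64(0.0182)]
red (np.int32(729), [482.1, 166.1], [462, 153, 59, 31])
or (np.int32(112), [222.2, 260.7], [213, 254, 23, 15]) [0.4413 0.0077 0.078 ]
or (np.int32(475), [233.4, 276.1], [211, 263, 45, 27]) [0.4564 0.0117 0.078 ]
or (np.int32(105), [244.5, 301.8], [236, 296, 22, 14]) [0.4807 0.0125 0.078 ]
```

```bash
python3 - <<'E'
from h import *
m=bot.camera_info("wrist")["mtx"];I=[dict(mtx=m,extrinsics=np.load(f"w{k}.npy")) for k in(1,2)]
def P(p,o,s):return np.array(o)+(np.array(p,float)+.5)/s-.5
S=((272,173),(401,106))
for j,(a,b,c) in enumerate([((149,38),(399,72),(114,277)),((140,31),(400,72),(78,295))]):
    a,b,c=[plane(I[j],P(k,S[j],10/3),.05) for k in(a,b,c)]
    for u in(b,c):print(j,"stand edge",np.degrees(np.arctan2(*(u-a)[1::-1])).round(1),np.linalg.norm(u-a).round(4))
o=bot.get_obs();print(o["q"].round(2),o["ee_pos"].round(4),o["tcp_rot"].round(2))
t=np.radians(o["tcp_rot"][2]);X=np.array([np.cos(t),np.sin(t)]);Y=np.array([np.sin(t),-np.cos(t)])
d=np.array([.426,.2225])-o["ee_pos"][:2];print("to key",(d@X).round(4),(d@Y).round(4))
E
```

```text
0 stand edge 66.0 0.0628
0 stand edge -24.8 0.0634
1 stand edge 65.4 0.0631
1 stand edge -24.7 0.0631
[ 1.185e+01 -9.390e+00 -3.840e+00  9.555e+01  2.000e-02  2.796e+01] [0.4349 0.0913 0.2563] [ 1.7998e+02 -1.0000e-02  1.6389e+02]
to key 0.0449 0.1236
```

To row units: 0.124 m is 6.2, 0.045 m is 2.25.

```bash
python3 drive.py '[[[2.25, 6.2, 0, -35, 0.085], [2.25, 6.2, 0, -35, 0.085], [2.25, 6.2, 0, -35, 0.085], [2.25, 6.2, 0, -35, 0.085], [2.25, 6.2, 0, -35, 0.085]]]' |head -3; python3 drive.py '[[[0, 0, 0, -35, 0.085], [0, 0, 0, -35, 0.085], [0, 0, 0, -35, 0.085], [0, 0, 0, -35, 0.085], [0, 0, 0, -35, 0.085]]]'|head -3;python3 drive.py '[[[0, 0, 2.5, -11.6, 0.06], [0, 0, 2.5, -11.6, 0.06], [0, 0, 2.5, -11.6, 0.06], [0, 0, 2.5, -11.6, 0.06]]]'|head -3; python3 - <<'E'
from h import *
o=bot.get_obs();i,im=shot("wrist","w3");np.save("w3.npy",i["extrinsics"])
print(o["q"].round(1),o["ee_pos"].round(4),o["tcp_rot"].round(2))
for b in blobs(red(im)):print(b[:3],cv2.minAreaRect(np.argwhere(b[3])[:,::-1].astype(np.float32)))
k=[.426,.2225]
for z in (.055,.11):print("expected",project(i,k+[z]).round(1))
p=project(i,k+[.055]).astype(int);cv2.imwrite("pics/w3c.png",cv2.resize(im[p[1]-75:p[1]+75,p[0]-100:p[0]+100],(800,600),interpolation=cv2.INTER_CUBIC));print(p-[100,75])
E
```

```text
time: 2.12
ee_pos: [0.4249, 0.2266, 0.2558]
tcp_rot: [180.0, -0.0, -160.4]
time: 2.53
ee_pos: [0.4254, 0.2241, 0.2562]
tcp_rot: [180.0, -0.0, -125.6]
time: 2.87
ee_pos: [0.4255, 0.2234, 0.2064]
tcp_rot: [180.0, -0.0, -114.6]
[ 27.7  -5.2  -5.6  89.6   0.  -37.7] [0.4255 0.2234 0.2064] [ 1.7997e+02 -2.0000e-02 -1.1456e+02]
(np.int32(568), [319.3, 234.8], [309, 219, 23, 55]) ((320.0, 246.0), (54.0, 22.0), 90.0)
expected [320.3 232.7]
expected [320.1 259.7]
[220 157]
```

View pics/w3c.png

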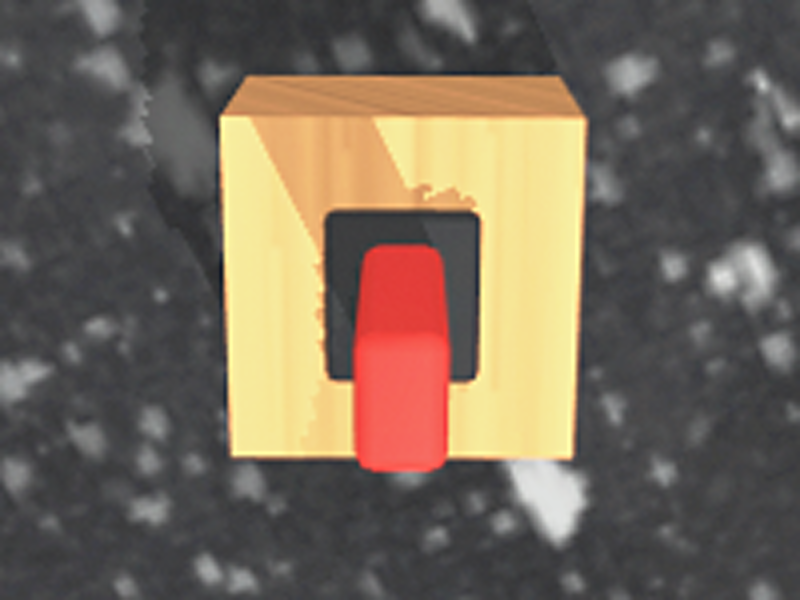

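The wrist crop shows the key square to the gripper, with its handle at crop column 402 (image centre) and the collar spanning rows 212–381. The key sits about 1–2 mm toward tool +x, so I'll correct that, descend and grip.

To row units: 0.1174 m is 5.87, 0.002 m is 0.1.

```bash
python3 drive.py '[[[0.1, 0, 5, 0, 0.06], [0.1, 0, 5, 0, 0.06], [0.1, 0, 5.87, 0, 0.06], [0.1, 0, 5.87, 0, 0.06], [0.1, 0, 5.87, 0, 0.06]]]'; python3 drive.py '[[[0, 0, 0, 0, 0.01], [0, 0, 0, 0, 0.005], [0, 0, 0, 0, 0.005], [0, 0, 0, 0, 0.005], [0, 0, 0, 0, 0.005]]]' 100; python3 drive.py '[[[0, 0, 0, 0, 0.005], [0, 0, 0, 0, 0.005], [0, 0, 0, 0, 0.005]]]' 100
```

```text
time: 3.33
ee_pos: [0.4252, 0.2205, 0.0896]
tcp_rot: [180.0, -0.0, -114.6]
wrist_force: [0.7, -0.7, 1.1]
opening: 0.0599
grasp_force: 0.0
time: 3.75
ee_pos: [0.4266, 0.2208, 0.091]
tcp_rot: [-179.9, 0.2, -114.6]
wrist_force: [-1.0, 0.7, 7.8]
opening: 0.0132
grasp_force: 97.9
time: 4.0
ee_pos: [0.4266, 0.2208, 0.091]
tcp_rot: [-179.9, 0.2, -114.6]
wrist_force: [-0.8, 0.9, 7.5]
opening: 0.0132
grasp_force: 97.9
```

```bash
python3 drive.py '[[[0, 0, -1, 0, 0.005], [0, 0, -2.5, 0, 0.005], [0, 0, -4, 0, 0.005], [0, 0, -5.5, 0, 0.005], [0, 0, -5.5, 0, 0.005]]]' | grep -v rot; python3 drive.py '[[[8.25, -5.55, 0, 35, 0.005], [8.25, -5.55, 0, 35, 0.005], [8.25, -5.55, 0, 35, 0.005], [8.25, -5.55, 0, 35, 0.005], [8.25, -5.55, 0, 35, 0.005]]]'|head -3;python3 drive.py '[[[0, 0, 1.5, 23.7, 0.005], [0, 0, 1.5, 23.7, 0.005], [0, 0, 1.5, 23.7, 0.005], [0, 0, 1.5, 23.7, 0.005], [0, 0, 1.5, 23.7, 0.005]]]'; python3 - <<'E'
from h import *
o=bot.get_obs();i,im=shot("wrist","w4");np.save("w4.npy",i["extrinsics"])
print(o["q"].round(1),o["ee_pos"].round(4),o["tcp_rot"].round(2))
p=o["ee_pos"]
print("tip exp",project(i,p-[0,0,.077]),"slot c",project(i,[.4604,.0114,.078]),"start",project(i,[.4589,.0243,.078]))
cv2.imwrite("pics/w4c.png",cv2.resize(im[140:380,160:480],(800,600),interpolation=cv2.INTER_CUBIC))
E
```

```text
time: 4.42
ee_pos: [0.4273, 0.2211, 0.2056]
wrist_force: [0.5, 0.9, -0.3]
opening: 0.0131
grasp_force: 97.5
time: 4.83
ee_pos: [0.4581, 0.0215, 0.1994]
tcp_rot: [-179.9, 0.0, -149.9]
time: 5.25
ee_pos: [0.458, 0.0238, 0.1691]
tcp_rot: [180.0, 0.0, -173.4]
wrist_force: [-0.2, -0.7, -1.0]
opening: 0.0132
grasp_force: 97.6
[  3.   -8.4 -12.6  85.8   0.   -3.6] [0.458  0.0238 0.1691] [ 1.8000e+02  2.0000e-02 -1.7339e+02]
tip exp [318.82190036 274.90520466] slot c [296.71741312 266.82275177] start [319.58849934 266.80837036]
```

View pics/w4c.png

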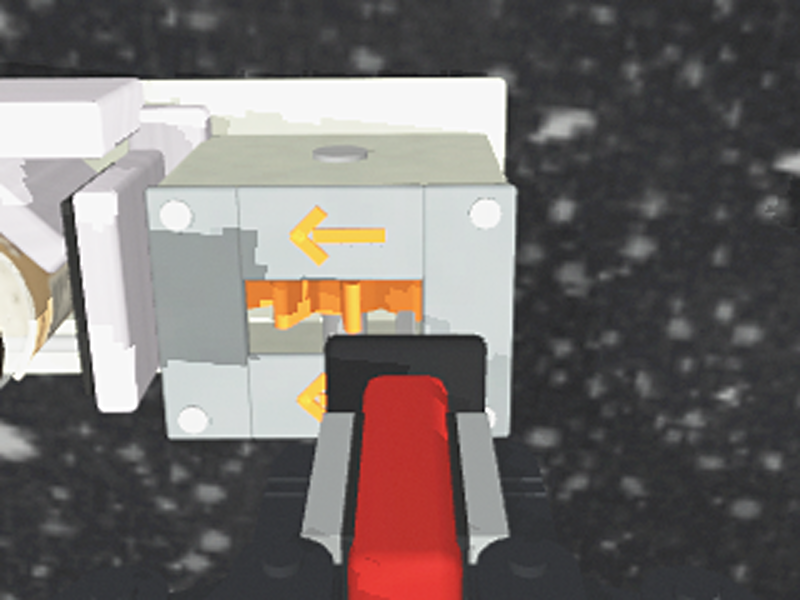

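The crop shows the slot at columns 245–422 and rows 280–354, with teeth near columns 285, 352 and 420. The key axis is at column 405, about 16 mm behind the slot centre, so I need about 3–4 mm more toward +x. I'll check the cross-slot direction next.

```bash
python3 - <<'E'
from h import *
i=dict(mtx=bot.camera_info("wrist")["mtx"],extrinsics=np.load("w4.npy"))
p=np.array([.458,.0238,.1691]);X=np.array([-.9934,-.1152,0]);Y=np.array([-.1152,.9934,0])
for z in(.128,.133):
    for s in(-1,1):
        q=project(i,p+.016*X+s*.014*Y-[0,0,p[2]-z]);print(z,s,q.round(1),((q-[160,140])*2.5).round(0))
q=p+.011*X-[0,0,p[2]-.188];print("handle top far",((project(i,q)-[160,140])*2.5).round())
for z in(.078,.067):q=project(i,[p[0],p[1],z]);print("tip at",z,((q-[160,140])*2.5).round())
E
```

```text
0.128 -1 [285.8 272.7] [315. 332.]
0.128 1 [350.4 272.7] [476. 332.]
0.133 -1 [284.8 277.2] [312. 343.]
0.133 1 [351.3 277.2] [478. 343.]
handle top far [392. 567.]
tip at 0.078 [397. 313.]
tip at 0.067 [398. 296.]
```

To row units: 0.01 m is 0.5, 0.018 m is 0.9.

```bash
python3 drive.py '[[[0, -0.175, 0, 0, 0.005], [0, -0.175, 0.5, 0, 0.005], [0, -0.175, 0.9, 0, 0.005], [0, -0.175, 0.9, 0, 0.005]]]'; python3 drive.py '[[[0, 0, 0.1, 0, 0.005], [0, 0, 0.2, 0, 0.005], [0, 0, 0.275, 0, 0.005], [0, 0, 0.35, 0, 0.005], [0, 0, 0.35, 0, 0.005]]]'
```

```text
time: 5.63
ee_pos: [0.4576, 0.0205, 0.1486]
tcp_rot: [180.0, -0.2, -173.2]
wrist_force: [-0.6, 0.1, -1.2]
opening: 0.0131
grasp_force: 97.6
time: 6.05
ee_pos: [0.4584, 0.0206, 0.1437]
tcp_rot: [180.0, -0.0, -173.2]
wrist_force: [-0.3, -0.6, -0.7]
opening: 0.013
grasp_force: 97.6
```

```bash
python3 drive.py '[[[0, -0.1, 0, 0, 0.005], [0, -0.2, 0, 0, 0.005], [0, -0.3, 0, 0, 0.005], [0, -0.4, 0, 0, 0.005], [0, -0.4, 0, 0, 0.005]]]'|sed -n '2p;4p'; python3 drive.py '[[[0, -0.075, 0, 0, 0.005], [0, -0.15, 0, 0, 0.005], [0, -0.225, 0, 0, 0.005], [0, -0.3, 0, 0, 0.005], [0, -0.3, 0, 0, 0.005]]]'|sed -n '2p;4p';  python3 drive.py '[[[0, -0.075, 0, 0, 0.005], [0, -0.15, 0, 0, 0.005], [0, -0.225, 0, 0, 0.005], [0, -0.225, 0, 0, 0.005]]]'
```

```text
ee_pos: [0.4594, 0.0133, 0.1441]
wrist_force: [-0.9, 6.2, 0.1]
ee_pos: [0.4601, 0.0076, 0.1443]
wrist_force: [-1.6, 6.9, 1.4]
time: 7.22
ee_pos: [0.4606, 0.0032, 0.144]
tcp_rot: [179.8, 0.0, -173.2]
wrist_force: [-0.1, 8.3, -1.2]
opening: 0.0129
grasp_force: 98.0
```

To row units: -0.003 m is -0.15, -0.0015 m is -0.075.

```bash
python3 drive.py '[[[0, -0.075, 0, 0, 0.005], [0, -0.15, 0, 0, 0.005], [0, -0.15, 0, 0, 0.005]]]'|sed -n '2p;4p'; python3 - <<'E'
from h import *
i,im=shot("wrist","w5")
cv2.imwrite("pics/w5c.png",cv2.resize(im[140:380,160:480],(800,600),interpolation=cv2.INTER_CUBIC))
E
```

```text
ee_pos: [0.4608, 0.0002, 0.144]
wrist_force: [-1.4, 7.4, -0.1]
```

View pics/w5c.png

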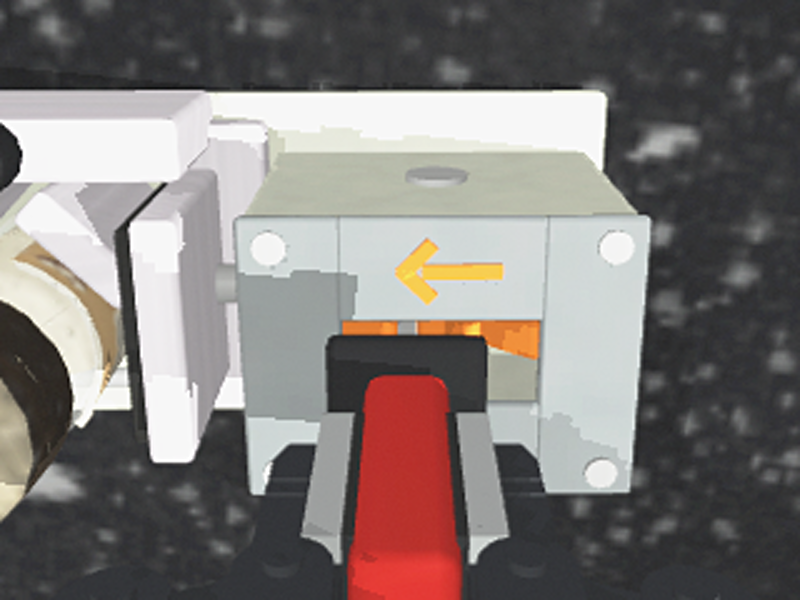

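The slot spans columns 340–541 with the blade at 406, so the blade is at about +7 mm. The jaw has advanced and no pinch is felt (7–8 N). I'll finish the stroke, lift, go back and enter again.

```bash
python3 drive.py '[[[0, -0.05, 0, 0, 0.005], [0, -0.125, 0, 0, 0.005], [0, -0.125, 0, 0, 0.005]]]'|sed -n '2p;4p'; python3 drive.py '[[[0, 0.05, 0, 0, 0.005], [0, 0.05, -0.5, 0, 0.005], [0, 0.05, -1, 0, 0.005], [0, 1.125, -1, 0, 0.005], [0, 1.125, -1, 0, 0.005]]]'|sed -n '2p;4p';  python3 drive.py '[[[0, 0, 0, 0, 0.005], [0, 0, 0.4, 0, 0.005], [0, 0, 0.7, 0, 0.005], [0, 0, 0.8, 0, 0.005], [0, 0, 0.8, 0, 0.005]]]'|sed -n '2p;4p'; python3 drive.py '[[[0, 0, 0.1, 0, 0.005], [0, 0, 0.2, 0, 0.005], [0, 0, 0.2, 0, 0.005]]]'
```

```text
ee_pos: [0.4611, -0.0023, 0.144]
wrist_force: [-1.4, 8.0, 1.0]
ee_pos: [0.459, 0.0203, 0.1658]
wrist_force: [0.7, -0.1, -1.4]
ee_pos: [0.4581, 0.0187, 0.1467]
wrist_force: [-0.2, -0.3, -0.8]
time: 8.85
ee_pos: [0.4585, 0.019, 0.1435]
tcp_rot: [180.0, -0.0, -173.3]
wrist_force: [0.4, -0.7, -1.0]
opening: 0.0127
grasp_force: 98.3
```

To row units: -0.006 m is -0.3, -0.0045 m is -0.225.

```bash
python3 drive.py '[[[0, -0.075, 0, 0, 0.005], [0, -0.15, 0, 0, 0.005], [0, -0.225, 0, 0, 0.005], [0, -0.3, 0, 0, 0.005], [0, -0.3, 0, 0, 0.005]]]'|sed -n '2p;4p'; python3 drive.py '[[[0, -0.05, 0, 0, 0.005], [0, -0.1, 0, 0, 0.005], [0, -0.15, 0, 0, 0.005], [0, -0.15, 0, 0, 0.005]]]'|sed -n '2p;4p'; python3 drive.py '[[[0, -0.05, 0, 0, 0.005], [0, -0.1, 0, 0, 0.005], [0, -0.1, 0, 0, 0.005]]]'|sed -n '2p;4p'
```

```text
ee_pos: [0.4593, 0.014, 0.1442]
wrist_force: [-0.8, 6.7, -0.9]
ee_pos: [0.4597, 0.0112, 0.1443]
wrist_force: [-0.7, 8.3, 1.6]
ee_pos: [0.4599, 0.0092, 0.1443]
wrist_force: [-0.6, 8.3, 1.5]
```

To row units: -0.002 m is -0.1, -0.001 m is -0.05.

```bash
python3 drive.py '[[[0, -0.05, 0, 0, 0.005], [0, -0.1, 0, 0, 0.005], [0, -0.1, 0, 0, 0.005]]]'|sed -n '2p;4p'
```

```text
ee_pos: [0.4602, 0.0072, 0.1443]
wrist_force: [-0.1, 8.3, 1.5]
```

```bash
for k in 1; do python3 drive.py '[[[0, -0.05, 0, 0, 0.005], [0, -0.1, 0, 0, 0.005], [0, -0.1, 0, 0, 0.005]]]'|sed -n '2p;4p'; done
```

```text
ee_pos: [0.4604, 0.0053, 0.1442]
wrist_force: [-0.5, 7.8, 0.4]
```

To row units: -0.002 m is -0.1, -0.001 m is -0.05.

```bash
python3 drive.py '[[[0, -0.05, 0, 0, 0.005], [0, -0.1, 0, 0, 0.005], [0, -0.1, 0, 0, 0.005]]]'|sed -n '2p;4p'
```

```text
ee_pos: [0.4606, 0.0033, 0.144]
wrist_force: [0.0, 8.2, -1.5]
```

To row units: -0.002 m is -0.1, -0.001 m is -0.05.

```bash
python3 drive.py '[[[0, -0.05, 0, 0, 0.005], [0, -0.1, 0, 0, 0.005], [0, -0.1, 0, 0, 0.005]]]'|sed -n '2p;4p'
```

```text
ee_pos: [0.4607, 0.0013, 0.144]
wrist_force: [-2.0, 7.6, 0.6]
```

To row units: -0.002 m is -0.1, -0.001 m is -0.05.

```bash
python3 drive.py '[[[0, -0.05, 0, 0, 0.005], [0, -0.1, 0, 0, 0.005], [0, -0.1, 0, 0, 0.005]]]'|sed -n '2p;4p'
```

```text
ee_pos: [0.461, -0.0006, 0.144]
wrist_force: [-1.8, 7.7, -0.4]
```

To row units: -0.0017 m is -0.085, -0.001 m is -0.05.

```bash
python3 drive.py '[[[0, -0.05, 0, 0, 0.005], [0, -0.085, 0, 0, 0.005], [0, -0.085, 0, 0, 0.005]]]'|sed -n '2p;4p'
```

```text
ee_pos: [0.4611, -0.0022, 0.144]
wrist_force: [-1.0, 8.8, -0.4]
```

To row units: 0.0225 m is 1.125, -0.02 m is -1.

```bash
python3 drive.py '[[[0, 0, 0, 0, 0.005], [0, 0, 0, 0, 0.005]]]'|sed -n '2p;4p'; python3 drive.py '[[[0, 0.05, 0, 0, 0.005], [0, 0.05, -0.5, 0, 0.005], [0, 0.05, -1, 0, 0.005], [0, 1.125, -1, 0, 0.005], [0, 1.125, -1, 0, 0.005]]]'|sed -n '2p;4p';  python3 drive.py '[[[0, 0, 0, 0, 0.005], [0, 0, 0.4, 0, 0.005], [0, 0, 0.7, 0, 0.005], [0, 0, 0.8, 0, 0.005], [0, 0, 0.8, 0, 0.005]]]'|sed -n '2p;4p'; python3 drive.py '[[[0, 0, 0.1, 0, 0.005], [0, 0, 0.2, 0, 0.005], [0, 0, 0.2, 0, 0.005]]]'
```

```text
ee_pos: [0.4611, -0.0022, 0.144]
wrist_force: [-0.9, 8.4, -1.0]
ee_pos: [0.4591, 0.0201, 0.1658]
wrist_force: [0.0, 0.3, -0.6]
ee_pos: [0.4581, 0.0185, 0.1467]
wrist_force: [-1.0, 0.4, -1.0]
time: 12.6
ee_pos: [0.4585, 0.0188, 0.1435]
tcp_rot: [-180.0, -0.0, -173.3]
wrist_force: [-1.3, -0.1, -1.5]
opening: 0.0129
grasp_force: 98.6
```

```bash
python3 drive.py '[[[0, -0.075, 0, 0, 0.005], [0, -0.15, 0, 0, 0.005], [0, -0.2, 0, 0, 0.005], [0, -0.2, 0, 0, 0.005]]]'|sed -n '2p;4p'
```

```text
ee_pos: [0.4591, 0.0153, 0.144]
wrist_force: [-0.7, 4.7, -0.4]
```

To row units: -0.002 m is -0.1, -0.001 m is -0.05.

```bash
python3 drive.py '[[[0, -0.05, 0, 0, 0.005], [0, -0.1, 0, 0, 0.005], [0, -0.1, 0, 0, 0.005]]]'|sed -n '2p;4p'
```

```text
ee_pos: [0.4593, 0.0139, 0.1442]
wrist_force: [-1.0, 7.8, 0.9]
```

```bash
python3 drive.py '[[[0, -0.05, 0, 0, 0.005], [0, -0.1, 0, 0, 0.005], [0, -0.1, 0, 0, 0.005]]]'|sed -n '2p;4p'
```

```text
ee_pos: [0.4596, 0.0119, 0.1443]
wrist_force: [-1.8, 8.0, 2.4]
```

To row units: -0.002 m is -0.1, -0.001 m is -0.05.

```bash
python3 drive.py '[[[0, -0.05, 0, 0, 0.005], [0, -0.1, 0, 0, 0.005], [0, -0.1, 0, 0, 0.005]]]'|sed -n '2p;4p'
```

```text
ee_pos: [0.4598, 0.0099, 0.1443]
wrist_force: [-1.5, 9.1, 2.2]
```

To row units: -0.0015 m is -0.075, -0.001 m is -0.05.

```bash
python3 drive.py '[[[0, -0.05, 0, 0, 0.005], [0, -0.075, 0, 0, 0.005], [0, -0.075, 0, 0, 0.005]]]'|sed -n '2p;4p'
```

```text
ee_pos: [0.46, 0.0085, 0.1443]
wrist_force: [-1.2, 8.5, 1.6]
```

To row units: -0.0015 m is -0.075, -0.001 m is -0.05.

```bash
python3 drive.py '[[[0, -0.05, 0, 0, 0.005], [0, -0.075, 0, 0, 0.005], [0, -0.075, 0, 0, 0.005]]]'|sed -n '2p;4p'
```

```text
ee_pos: [0.4602, 0.007, 0.1443]
wrist_force: [-0.8, 8.0, 2.4]
```

To row units: -0.0015 m is -0.075, -0.001 m is -0.05.

```bash
python3 drive.py '[[[0, -0.05, 0, 0, 0.005], [0, -0.075, 0, 0, 0.005], [0, -0.075, 0, 0, 0.005]]]'|sed -n '2p;4p'
```

```text
ee_pos: [0.4604, 0.0055, 0.1441]
wrist_force: [-1.1, 9.5, 0.3]
```

To row units: -0.0015 m is -0.075, -0.001 m is -0.05.

```bash
python3 drive.py '[[[0, -0.05, 0, 0, 0.005], [0, -0.075, 0, 0, 0.005], [0, -0.075, 0, 0, 0.005]]]'|sed -n '2p;4p'
```

```text
ee_pos: [0.4605, 0.0043, 0.1441]
wrist_force: [-0.8, 9.8, -0.3]
```

The manual's scale: shifts go in units of 20 mm. Converting my numbers, -0.0015 m is -0.075, -0.001 m is -0.05.

```bash
python3 drive.py '[[[0, -0.05, 0, 0, 0.005], [0, -0.075, 0, 0, 0.005], [0, -0.075, 0, 0, 0.005]]]'|sed -n '2p;4p'
```

```text
ee_pos: [0.4606, 0.0034, 0.144]
wrist_force: [-0.6, 13.1, -0.1]
```

```bash
for k in 1; do python3 drive.py '[[[0, 0, 0, 0, 0.005]]]'|sed -n '2p;4p'; python3 drive.py '[[[0, 0, 0, 0, 0.005]]]'|sed -n '2p;4p';python3 drive.py '[[[0, 0, 0, 0, 0.005]]]'|sed -n '2p;4p'; done
```

```text
ee_pos: [0.4606, 0.0034, 0.144]
wrist_force: [-0.7, 13.4, -0.5]
ee_pos: [0.4606, 0.0035, 0.144]
wrist_force: [-1.5, 12.4, -0.4]
ee_pos: [0.4606, 0.0034, 0.144]
wrist_force: [-0.8, 13.1, -0.3]
```

The push reached about 13 N (running push 8 N), which puts the jaw force near 17 N, so the jar is snug. I'll withdraw the key.

```bash
python3 drive.py '[[[0, 0.075, 0, 0, 0.005], [0, 0.125, -0.25, 0, 0.005], [0, 0.125, -1.5, 0, 0.005], [0, 0.125, -3, 0, 0.005], [0, 0.125, -3, 0, 0.005]]]'|sed -n '2,4p'; python3 - <<'E'
from h import *
o=bot.get_obs();t=np.radians(o["tcp_rot"][2]);X=np.array([np.cos(t),np.sin(t)]);Y=np.array([np.sin(t),-np.cos(t)])
d=np.array([.4268,.2209])-o["ee_pos"][:2];print("to stand",(d@X).round(4),(d@Y).round(4),o["time"],"turn",(o["tcp_rot"][2]+114.6))
E
```

```text
ee_pos: [0.4619, 0.0037, 0.2093]
tcp_rot: [-179.9, 0.4, -173.3]
wrist_force: [0.8, 0.4, -0.7]
to stand 0.0093 0.2198 15.6 turn -58.654657206900254
```

To row units: 0.009 m is 0.45, 0.218 m is 10.9.

```bash
python3 drive.py '[[[0.45, 10.9, 0, -35, 0.005], [0.45, 10.9, 0, -35, 0.005], [0.45, 10.9, 0, -35, 0.005], [0.45, 10.9, 0, -35, 0.005], [0.45, 10.9, 0, -35, 0.005]]]'|sed -n '2,3p'; python3 drive.py '[[[0, 0, 0, -23.7, 0.005], [0, 0, 0, -23.7, 0.005], [0, 0, 0, -23.7, 0.005], [0, 0, 0, -23.7, 0.005], [0, 0, 0, -23.7, 0.005]]]'|sed -n '2,3p'; python3 drive.py '[[[0, 0, 0, 0, 0.005], [0, 0, 0, 0, 0.005]]]'|sed -n '2,4p'
python3 - <<'E'
from h import *
o=bot.get_obs();t=np.radians(o["tcp_rot"][2]);X=np.array([np.cos(t),np.sin(t)]);Y=np.array([np.sin(t),-np.cos(t)])
d=np.array([.4266,.2208])-o["ee_pos"][:2];print("to stand",(d@X).round(4),(d@Y).round(4),o["ee_pos"].round(4),o["tcp_rot"].round(2))
i,im=shot("wrist","w6");cv2.imwrite("pics/w6c.png",cv2.resize(im[140:380,160:480],(800,600),interpolation=cv2.INTER_CUBIC))
a=cv2.imread("pics/w4.png")
for m in(a,im):b=max(blobs(red(m)),key=lambda b:b[0]);print(b[:3])
E
```

```text
ee_pos: [0.427, 0.2111, 0.2042]
tcp_rot: [-179.9, 0.0, -137.9]
ee_pos: [0.4275, 0.2096, 0.2039]
tcp_rot: [-180.0, -0.0, -114.4]
ee_pos: [0.4275, 0.2095, 0.2039]
tcp_rot: [-180.0, -0.0, -114.7]
wrist_force: [0.4, 0.6, -1.2]
to stand -0.0099 0.0055 [0.4275 0.2095 0.2039] [-1.7998e+02 -1.0000e-02 -1.1467e+02]
(np.int32(5068), [321.5, 358.8], [299, 290, 46, 131])
(np.int32(4011), [322.6, 348.1], [299, 290, 46, 129])
```

View pics/w6c.png

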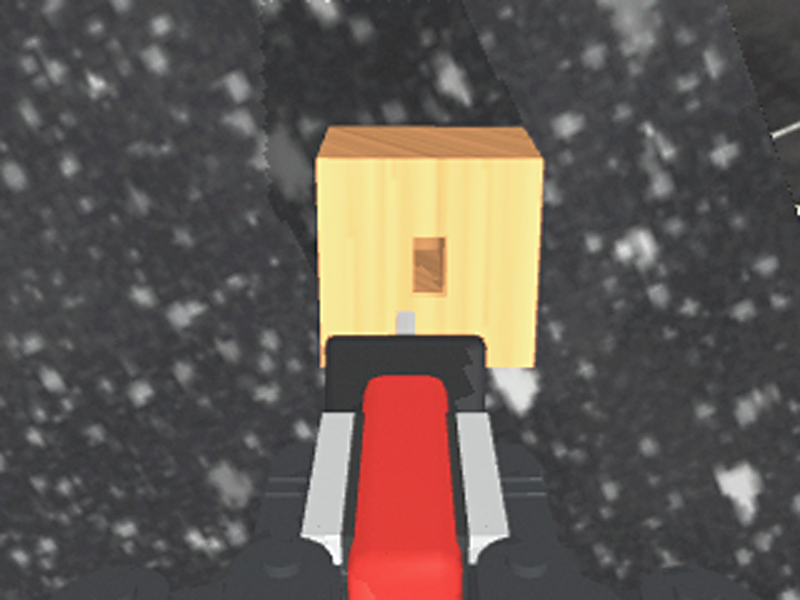

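The crop shows the pocket at (429,266) and the blade at column 405, so about 6.5 mm is needed in tool y. The key's position in the grip is unchanged.

```bash
python3 - <<'E'
from h import *
i=bot.camera_info("wrist");p=bot.get_obs()["ee_pos"];T=np.radians(-114.67);X=np.array([np.cos(T),np.sin(T),0])
for dx in(-.008,-.010,-.012):
    q=project(i,[p[0]+dx*X[0],p[1]+dx*X[1],.05]);print(dx,((q-[160,140])*2.5).round(1))
E
python3 drive.py '[[[-0.5, 0.325, 2, 0, 0.005], [-0.5, 0.325, 3, 0, 0.005], [-0.5, 0.325, 3, 0, 0.005], [-0.5, 0.325, 3.4, 0, 0.005], [-0.5, 0.325, 3.4, 0, 0.005]]]'|sed -n '2,4p'
python3 drive.py '[[[0, 0, 0, 0, 0.005], [0, 0, 0, 0, 0.005]]]'|sed -n '2,4p'
python3 - <<'E'
from h import *
i,im=shot("wrist","w7");cv2.imwrite("pics/w7c.png",cv2.resize(im[140:380,160:480],(800,600),interpolation=cv2.INTER_CUBIC))
E
```

```text
-0.008 [404.2 257.6]
-0.01 [404.2 264.1]
-0.012 [404.1 270.6]
ee_pos: [0.4257, 0.2213, 0.1359]
tcp_rot: [-180.0, -0.0, -114.6]
wrist_force: [-0.1, 0.3, -0.7]
ee_pos: [0.4262, 0.2216, 0.1373]
tcp_rot: [-179.9, 0.1, -114.6]
wrist_force: [0.7, -0.7, -1.8]
```

View pics/w7c.png

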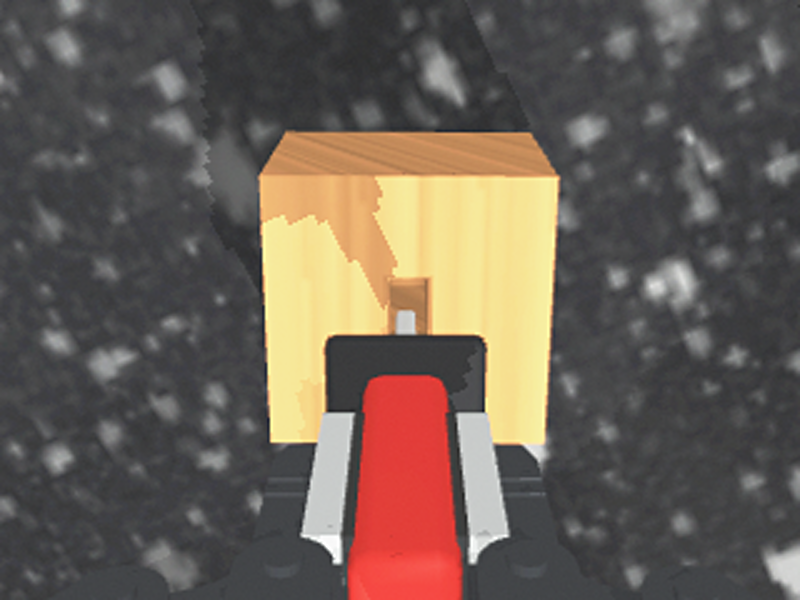

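The blade (columns 395–415) is 1 mm left of the pocket's centre (388–432). I'll correct that and insert while watching the force.

```bash
python3 drive.py '[[[0, 0.05, 0.2, 0, 0.005], [0, 0.05, 0.5, 0, 0.005], [0, 0.05, 0.7, 0, 0.005], [0, 0.05, 0.9, 0, 0.005], [0, 0.05, 0.9, 0, 0.005]]]'|sed -n '2,4p'
python3 drive.py '[[[0, 0, 0.35, 0, 0.005], [0, 0, 0.7, 0, 0.005], [0, 0, 1, 0, 0.005], [0, 0, 1.2, 0, 0.005], [0, 0, 1.2, 0, 0.005]]]'|sed -n '2,4p'
```

```text
ee_pos: [0.4242, 0.2217, 0.1167]
tcp_rot: [179.9, -0.1, -114.5]
wrist_force: [0.4, -0.2, -1.6]
ee_pos: [0.4242, 0.2216, 0.0926]
tcp_rot: [179.9, -0.1, -114.5]
wrist_force: [-0.5, 0.3, -2.2]
```

To row units: 0.002 m is 0.1, 0.001 m is 0.05.

```bash
python3 drive.py '[[[0, 0, 0.05, 0, 0.005], [0, 0, 0.1, 0, 0.005], [0, 0, 0.1, 0, 0.005], [0, 0, 0.1, 0, 0.005]]]'|sed -n '2,4p'
```

```text
ee_pos: [0.4248, 0.222, 0.0921]
tcp_rot: [-180.0, 0.0, -114.5]
wrist_force: [-0.9, -0.8, 0.1]
```

```bash
python3 drive.py '[[[0, 0, 0.05, 0, 0.005], [0, 0, 0.05, 0, 0.02], [0, 0, 0.05, 0, 0.05], [0, 0, 0.05, 0, 0.05], [0, 0, 0.05, 0, 0.05]]]'|sed -n '2,6p'; python3 drive.py '[[[0, 0, -2, 0, 0.05], [0, 0, -4, 0, 0.05], [0, 0, -6, 0, 0.06], [0, 0, -6, 0, 0.06], [0, 0, -6, 0, 0.06]]]'
python3 - <<'E'
from h import *
i,im=shot("wrist","w8");a=im[120:360,160:480]
s,t=shot("scene","s8")
cv2.imwrite("pics/fin.png",np.hstack([cv2.resize(a,(400,300)),cv2.resize(t[220:340,240:400],(400,300))]))
for c in((.4258,.2215,.055),(.4258,.2215,.11)):print(project(i,c).round(1))
for b in blobs(red(im)):print(b[:3])
print(bot.get_obs()["time"])
E
```

```text
ee_pos: [0.4248, 0.2219, 0.091]
tcp_rot: [-180.0, 0.0, -114.5]
wrist_force: [0.5, -0.2, 0.5]
opening: 0.0502
grasp_force: 0.0
time: 19.28
ee_pos: [0.4257, 0.2224, 0.2135]
tcp_rot: [-179.8, 0.2, -114.5]
wrist_force: [1.4, 0.1, -0.6]
opening: 0.0599
grasp_force: 0.0
[321.5 228.8]
[321.3 254.6]
(np.int32(538), [322.7, 231.3], [312, 216, 23, 54])
19.3833
```

View pics/fin.png

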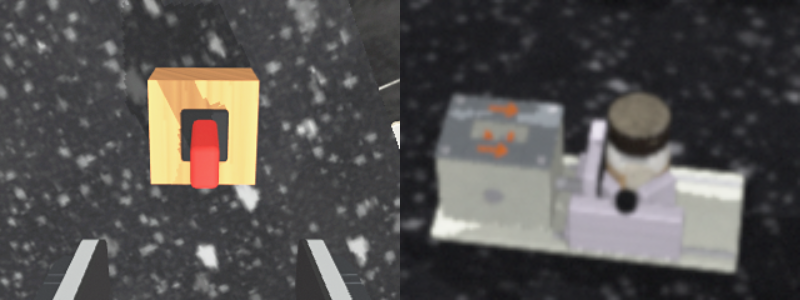

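The key stands upright and central in its stand with the collar on top. The jar is upright between the jaw and the stop, and the gripper is clear, so I'll hand in.

```bash
python3 drive.py '[[[0, 0, 0, 0, 0.06], [0, 0, 0, 0, 0.06], [0, 0, 0, 0, 0.06], [0, 0, 0, 0, 0.06], [0, 0, 0, 0, 0.06]]]'|head -2; python3 -c "
from workcell import bot
print(bot.job_done())"
```

```text
time: 19.8
ee_pos: [0.4246, 0.2218, 0.2105]
the job is handed in; nothing more can be done
None
```

I handed the job in at 19.8 s: the jaw holds the upright jar at an estimated 17 N (about 13 N felt at the blade, slightly above the 11–12 N asked for), and the key is released back in its stand; the hand-in returned no verdict.

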